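Sweep the loose nuts off the sorting board into the blue bin

TASK

Using the fingertips as a brush, sweep the three loose hex nuts along the white sorting board and over its open end into the blue bin. Push them only, never lifting them off the board, let none fall into the red bin, and leave the tin, the tape measure and everything else where it stands.

Things in the scene. Friction and masses are not known exactly. Their poses are not given: they have to be found in the camera images.
- sorting_board: Fixed white board on the bench, its top 85 mm above the bench and 270 mm (x) by 360 mm (y). Origin: on the bench under the board's centre. Its y axis runs along its length, its x axis across. Wooden rims, 10 mm thick, stand 12 mm above the top outside the two long sides (inner faces at x = +-135 mm). The two ends (y = +-180 mm) are open: what is pushed over an end drops into the bin there.
- blue_bin: Fixed blue open bin, 250 mm (x) by 140 mm (y) outside, 65 mm high, walls and floor 4 mm; empty. Origin: centre of its underside, on the bench. It stands at one open end of the board (either one), axes parallel to the board's, centre 236 mm from the board's centre, its near wall 14 mm back under the board's end, all of it below the board's top.
- red_bin: Fixed red open bin of the same size, with a few bolts in it, at the board's other open end. Not for the nuts.
- nut1_center (a point): Dark steel hex nut, 30 mm across flats (34.6 mm across corners), 16 mm high, about 65 g, lying flat on the sorting board; this point is its centre, 8 mm above the board's top at the start. Its flats may face any way.
- nut2_center (a point): Dark steel hex nut, 30 mm across flats (34.6 mm across corners), 16 mm high, about 65 g, lying flat on the sorting board; this point is its centre, 8 mm above the board's top at the start. Its flats may face any way.
- nut3_center (a point): Dark steel hex nut, 30 mm across flats (34.6 mm across corners), 16 mm high, about 65 g, lying flat on the sorting board; this point is its centre, 8 mm above the board's top at the start. Its flats may face any way.
- wax_tin: Small round green tin with a brass lid, 41 mm diameter, 35 mm high, loose, standing on the middle strip of the board (the nuts start 50 mm or more to either side of the board's long centre line). Origin: centre of its underside. Leave alone.
- tape_measure: Yellow and black tape measure, 30 mm (x) by 56 mm (y) (the small steel hook sticks out 8 mm more at +y), 48 mm high, loose, standing on the middle strip of the board. Origin: centre of its underside. Leave alone.
- glue_bottle: White bottle, 56 mm diameter, 150 mm high, loose on the bench beyond the board. Origin: centre of its underside. Leave alone.
- screwdriver: Screwdriver lying on the bench at the left. Leave alone.
- utility_knife: Yellow utility knife, 150 mm long, lying on the bench at the robot's right. Leave alone.
- mug: Blue mug, 80 mm diameter, 95 mm high, on the bench at the left. Origin: centre of its underside. Leave alone.
- filler_can: Can, 90 mm diameter, 120 mm high, on the bench at the right. Origin: centre of its underside. Leave alone.

How it is judged:
By the outcome, as a careful person would: the job done as asked, in the order asked, and still so for the second after the job is handed in, with the robot touching nothing.
It also fails if it takes over 72 s, if anything falls off the work surface, if the arm or the gripper's body presses on something with over 40 N, if the wrist force passes 120 N, or if a joint passes its speed limit or range.

ROBOT

A 6-joint arm with a two-finger parallel gripper is mounted at the origin on the work surface. World frame = base frame: x ahead of the robot, y to its left, z up, the work surface at z = 0. Lengths are in mm, angles in degrees, forces in N, time in s.
With the tool pointing down it reaches from about 375 to 750 mm from the base axis. Payload 9 kg.
Tool frame: the origin (TCP) lies between the finger pads; the fingertips stand 11 mm ahead of it and the grasp point (between the pads) lies 8 mm behind it; z points along the fingers, y is the direction in which the jaws open and shut (so a half turn about z gives the same grasp; the last joint's range is limited). The gripper opens to 85 mm and grips with 20 to 120 N. Pads are 22 mm wide; open, the fingers measure 114 mm over their backs; the gripper's body (76 mm by 85 mm) begins 54 mm behind the grasp point. The pads swing forward as they close: fully open they stand 13 mm farther back than shut.
Start: joints at [-81.056, 5.964, 5.575, 89.605, 0, 77.527], TCP at [219.105, -558.595, 242.331] pointing down, gripper open.
Joint ranges: [-171.21, 171.21], [-48.23, 106.86], [-62.78, 66.21], [-105.2, 120.99], [-86.42, 89.51], [-180, 180]. Speed limits (degrees/s): [127.2, 127.2, 147.25, 180, 180, 180].

INTERFACE

Orientations are given as [roll, pitch, yaw] about the fixed x, y, z axes, in that order (R = Rz(yaw) Ry(pitch) Rx(roll)).
In Python, from station import state, camera, finish_job gives the robot as it stands. The module is installed in compiled form; this text tells all that it offers.
- The arm moves only by the shell command python3 -m handwheel 'ROWS' [FORCE]. ROWS is JSON, one flat list of numbers, 5 for each row, row after row: the opening, from -1 (shut) to 1 (fully open), so that 0 is half open, then the shift along the tool's x, y, z in mm, then the turn about the tool's z in degrees. In form: [jaw, dx, dy, dz, turn, jaw, dx, dy, dz, turn, ...]. A call has 1 to 12 rows; each row is the pose to reach, as a shift and turn from the pose commanded when the call began, along the tool's axes at that moment; what a row does not reach only later rows make up. A row lasts 1/8 s, in which the tool goes at most 62.5 mm and 10.7 degrees, less where a joint would pass 70% of its speed; a pose out of reach is approached as far as the arm can. A call with a gripper value outside its range is refused whole. The fingers move at their own pace and stop on an object; FORCE is the grip in N (left out, the last holds). Time passes only in rows, so rows that repeat a pose let the fingers close. It gives the time, the measured TCP pose, the force and the opening at its end, in the units of the state.
- state(): the state, without advancing time (a new reading comes with each control period).
- camera(name): name is "scene" or "top" or "wrist"; returns a dict with "color" (420x560x3 uint8, red, green, blue), "fovy" (degrees; the focal length in pixels is half the picture's height over the tangent of half this angle, whatever the lens; pixels are square), "cx", "cy" (the principal point, pixels), "D" ([k1, k2, p1, p2, k3] as OpenCV has them; the pictures are not rectified), "pose" (4x4, takes a point from camera to world coordinates). Camera axes: x right, y down, z forward; pixel columns grow to the right and rows downward; lengths in mm; the calibration is good to about 2 mm. A picture is of the moment at which its call begins. There is no depth.
- finish_job(): hands the job in, once; it reports no verdict.
The state is a dict: "t": time; "joint_positions": joint angles; "joint_velocities": joint speeds; "effort": joint torques, N m; "eef_pos": TCP position; "eef_rot": TCP orientation; "wrist_force": force on the tool from outside, world axes, zero at the start; "ft_torque": the same for the moment, N m; "gripper_width": finger opening in mm.
Only numpy, scipy, OpenCV 4.12 (cv2) and the standard library are available. Lean on these libraries where they do the work, as an engineer would, in place of code of your own. Each camera call takes 0.05 s, during which the arm holds its last target.

## Working session

There is one attempt and no reset: what is moved stays moved. The work goes in short steps, Python scripts to look and compute and a shell command to move; the robot and the scene stay as the last step left them, time stands still between calls to the robot, and variables do not carry over. Pictures are saved under pics/ and viewed, and the job is handed in when it is done.

```bash
mkdir -p pics
python3 - <<'E'
from station import state,camera
import cv2
s=state();print(s)
for n in("scene","top","wrist"):
    c=camera(n);cv2.imwrite(f"pics/{n}0.png",c["color"][:,:,::-1]);print(n,c["fovy"],c["cx"],c["cy"],c["D"],c["pose"])
E
```

```text
{'t': 0.0, 'joint_positions': array([-8.10553260e+01,  5.99926600e+00,  5.52469904e+00,  8.96052212e+01,
       -1.42915153e-03,  7.75286921e+01]), 'joint_velocities': array([-0.04179209,  0.13076591, -0.01971481,  0.00595432,  0.02300219,
        0.05418616]), 'effort': array([ 7.72458243e-04, -5.56941497e+01,  5.03640854e+01,  1.72035000e-02,
       -2.68916392e-04, -6.16428764e-06]), 'eef_pos': array([ 219.04899315, -558.22001003,  241.49303789]), 'eef_rot': array([-1.79921786e+02, -1.58348818e-02,  2.14159721e+01]), 'wrist_force': array([-0.2730248 ,  0.52441892, -0.68446142]), 'ft_torque': array([-0.01853227,  0.00740364, -0.01616564]), 'gripper_width': 85.09935858451564}
scene 42.60795118353746 276.83129724622984 209.66452725240407 [0.02224122 0.         0.         0.         0.        ] [[ 8.14082440e-01  3.34775551e-01 -4.74547269e-01  1.28685502e+03]
 [ 5.80420934e-01 -4.41540523e-01  6.84217441e-01 -1.02753233e+03]
 [ 1.95274218e-02 -8.32446573e-01 -5.53761124e-01  9.39197623e+02]
 [ 0.00000000e+00  0.00000000e+00  0.00000000e+00  1.00000000e+00]]
top 52.38137569553978 279.89273791045264 215.61139675420355 [-0.11425192  0.          0.          0.          0.        ] [[-2.34677626e-02 -9.95003059e-01  9.70472900e-02  4.28239100e+02]
 [-9.99562253e-01  2.51024743e-02  1.56578214e-02 -1.90995624e+01]
 [-1.80157073e-02 -9.66373538e-02 -9.95156599e-01  1.53972915e+03]
 [ 0.00000000e+00  0.00000000e+00  0.00000000e+00  1.00000000e+00]]
wrist 71.01754264483236 277.0000949822601 208.325280140252 [-0.06446833  0.          0.          0.          0.        ] [[ 3.64714444e-01 -8.82882417e-01 -2.95807391e-01  2.94286382e+02]
 [-9.31116920e-01 -3.46555493e-01 -1.13668689e-01 -5.27871442e+02]
 [-2.15758917e-03  3.16887880e-01 -9.48460551e-01  3.72507744e+02]
 [ 0.00000000e+00  0.00000000e+00  0.00000000e+00  1.00000000e+00]]
```

View pics/top0.png

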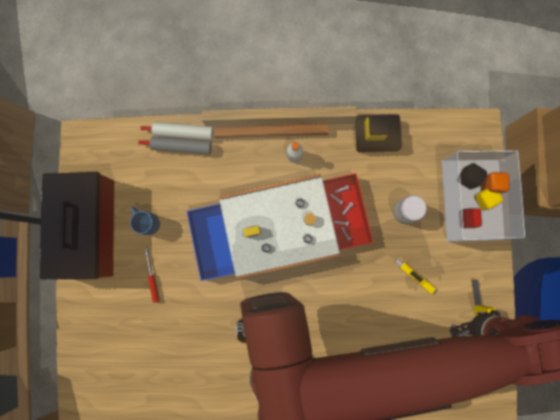

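View pics/scene0.png

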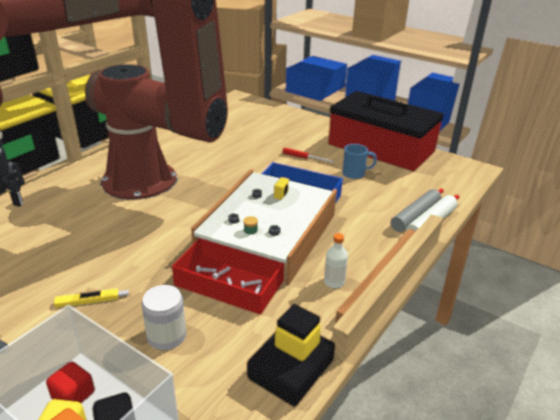

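The top view shows the blue bin at left (+y) and the red bin at right. Nuts are near (300,203), (308,239) and (267,248), the tin near (310,219) and the tape near (252,231). Next I'll measure these positions.

```bash
cat > h.py <<'E'
import numpy as np,cv2
from station import state,camera
def K(c):
    f=210/np.tan(np.radians(c["fovy"]/2));return np.array([[f,0,c["cx"]],[0,f,c["cy"]],[0,0,1.]])
def ray(c,uv,z):
    p=cv2.undistortPoints(np.array(uv,float).reshape(-1,1,2),K(c),np.array(c["D"])).reshape(-1,2)
    d=np.c_[p,np.ones(len(p))]@c["pose"][:3,:3].T;o=c["pose"][:3,3]
    return o+d*((z-o[2])/d[:,2])[:,None]
def blobs(m,lo,hi):
    n,l,s,ce=cv2.connectedComponentsWithStats(m.astype(np.uint8))
    return [(ce[i],s[i]) for i in range(1,n) if lo<=s[i][4]<=hi]
E
python3 - <<'E'
from h import *
c=camera("top");im=c["color"];hsv=cv2.cvtColor(im,cv2.COLOR_RGB2HSV)
cv2.imwrite("pics/top_zoom.png",cv2.resize(im[160:290,180:380,::-1],None,fx=4,fy=4,interpolation=cv2.INTER_CUBIC))
w=((hsv[...,2]>150)&(hsv[...,1]<50)).astype(np.uint8)
w=cv2.morphologyEx(w,cv2.MORPH_CLOSE,np.ones((15,15)))
cs,_=cv2.findContours(w[170:290,180:380],0,2);k=max(cs,key=cv2.contourArea)+[180,170]
r=cv2.minAreaRect(k);b=cv2.boxPoints(r);print(r);print(b);B=ray(c,b,85);print(B.round(1));print([np.linalg.norm(B[i]-B[i-1]).round(1) for i in range(4)],B.mean(0))
roi=np.zeros(im.shape[:2],bool);roi[180:275,222:340]=1
m=(hsv[...,2]<110)&roi
for ce,s in blobs(m,8,400): print("dark",ce.round(1),s,ray(c,ce,95).round(1))
for nm,m in(("yel",(hsv[...,1]>120)&(hsv[...,2]>120)&roi),):
  for ce,s in blobs(m,15,800): print(nm,ce.round(1),s,ray(c,ce,85+40).round(1))
E
```

```text
((279.0995178222656, 225.97772216796875), (78.4170150756836, 107.02232360839844), 77.38067626953125)
[[218.31503 199.40707]
 [322.75204 176.02567]
 [339.884   252.54837]
 [235.44699 275.92978]]
[[ 631.7  215.2   85. ]
 [ 703.8 -147.5   85. ]
 [ 438.9 -197.    85. ]
 [ 368.2  159.5   85. ]]
[np.float64(269.3), np.float64(369.8), np.float64(269.4), np.float64(363.5)] [535.64543174   7.52587704  85.        ]
dark [329.8 181. ] [325 180  11   3  12] [[ 684. -170.   95.]]
dark [300.6 200.1] [298 199   6   3   8] [[620.4 -68.3  95. ]]
dark [338.4 234.6] [337 229   3  15  28] [[ 499.7 -192.7   95. ]]
dark [266.4 248. ] [262 244   9   8  34] [[460.2  51.7  95. ]]
yel [257.8 187.9] [222 180  78  18 222] [[661.5  75.2 125. ]]
yel [333.3 199. ] [325 181  15  39 360] [[ 617.3 -176.7  125. ]]
yel [309.6 218.7] [305 214  11  10  85] [[553.4 -95.3 125. ]]
yel [225.5 254.7] [222 219  12  56 351] [[440.6 186.6 125. ]]
yel [336.4 225.7] [334 224   6   6  25] [[ 527.8 -183.5  125. ]]
yel [251.5 231. ] [244 226  16  11 131] [[517.4  98.9 125. ]]
yel [294.8 264.9] [251 255  89  20 164] [[401.7 -42.1 125. ]]
```

View pics/top_zoom.png

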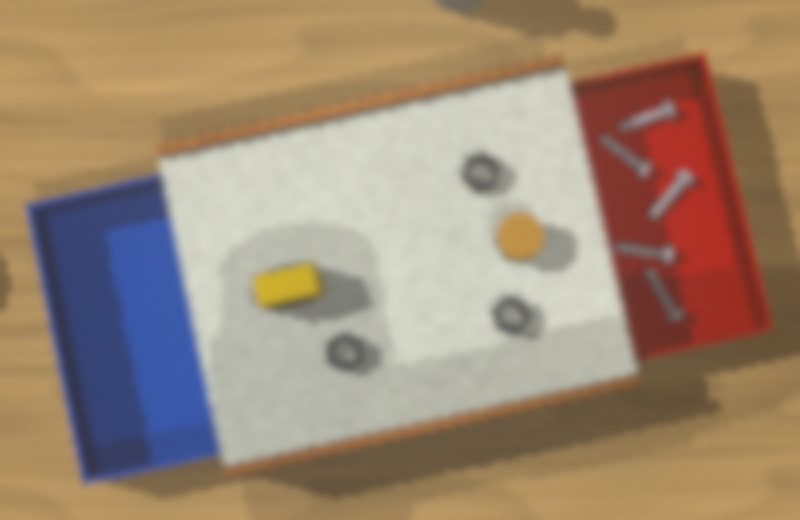

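The zoom shows nuts at zoomed (482,173), (513,316) and (346,353), the tin lid at (520,236) and the tape at (287,285). Board corners are at (160,156), (563,70), (636,378) and (224,464). I'll check these against the scene camera.

Run:
```python
from h import *
c=camera("top");Z=lambda P:(np.array(P,float)+.5)/4-.5+[180,160]
B=ray(c,Z([(160,156),(563,70),(636,378),(224,464)]),85)[:,:2];print(B.round(1),[np.linalg.norm(B[i]-B[i-1]).round(1) for i in range(4)])
C=B.mean(0);ay=(B[0]+B[3]-B[1]-B[2]);ay/=np.linalg.norm(ay);ax=np.array([ay[1],-ay[0]]);yaw=np.degrees(np.arctan2(ax[1],ax[0]));print("C",C,"yaw",yaw)
np.savez("board.npz",C=C,ax=ax,ay=ay)
for n,p,z in(("n1",(482,173),99),("n2",(513,316),99),("n3",(346,353),99),("tin",(520,236),120),("tape",(287,285),133)):
    w=ray(c,Z([p]),z)[0,:2];print(n,w.round(1),"board",((w-C)@ax).round(1),((w-C)@ay).round(1))
s=camera("scene");im=s["color"]
x0,y0=180,150;cv2.imwrite("pics/scene_zoom.png",cv2.resize(im[y0:y0+150,x0:x0+190,::-1],None,fx=4,fy=4,interpolation=cv2.INTER_CUBIC))
```

```text
[[ 634.3  210.6]
 [ 700.1 -139.2]
 [ 433.7 -192.6]
 [ 369.2  158.9]] [np.float64(270.1), np.float64(355.9), np.float64(271.7), np.float64(357.3)]
C [534.33048221   9.4289712 ] yaw 10.529000611195013
n1 [610.5 -66.2] board 61.1 -88.3
n2 [488.4 -88.9] board -63.1 -88.3
n3 [460.7  52.5] board -64.5 55.8
tin [554.1 -95.7] board 0.2 -107.0
tape [517.1  98.5] board -0.6 90.7
```

View pics/scene_zoom.png

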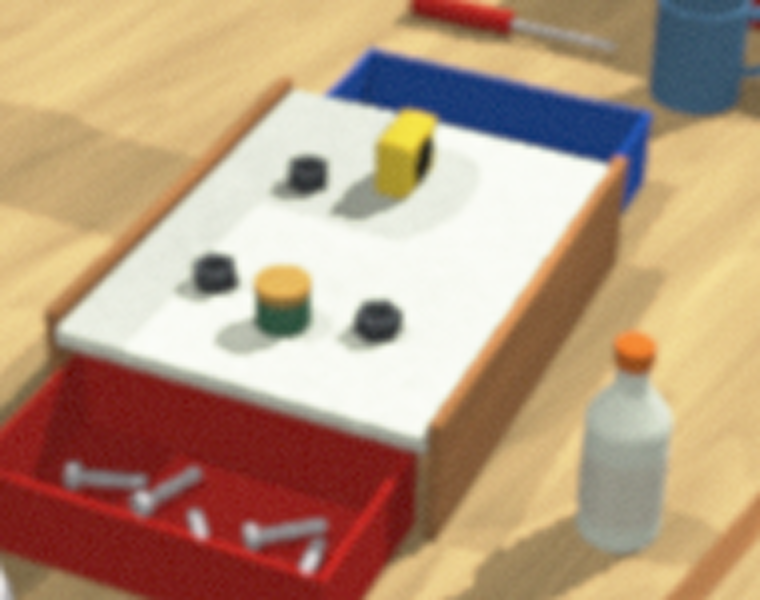

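All sizes agree: the board measures 270 x 356 mm, and the tin and tape sit on the centre line. I'll push with a two-prong brush (jaws about 20 mm apart across the board) and start with the nut nearest the blue end (n3). The first move goes to a hover behind it.

```bash
python3 -m handwheel '[-0.5,40,-40,0,-7.2,-0.5,80,-80,0,-14.4,-0.5,120,-120,0,-21.6,-0.5,160,-160,0,-28.8,-0.5,200,-200,0,-36,-0.5,240,-240,0,-43.2,-0.5,280,-280,0,-50.4,-0.5,320,-320,0,-57.6,-0.5,360,-361,0,-64.8,-0.5,400,-401,0,-72,-0.5,440,-441,0,-79.1,-0.5,440,-441,0,-79.1]' 40
python3 - <<'E'
from h import *
b=np.load("board.npz");s=state();w=s["eef_pos"][:2]-b["C"];print(s["eef_pos"],s["eef_rot"],s["gripper_width"],w@b["ax"],w@b["ay"],s["wrist_force"])
c=camera("wrist");cv2.imwrite("pics/w1.png",c["color"][:,:,::-1])
c=camera("scene");cv2.imwrite("pics/s1.png",c["color"][:,:,::-1])
E
```

```text
t: 1.8
eef_pos: [468.2, 16.0, 242.2]
eef_rot: [-180.0, -0.0, 100.9]
wrist_force: [-0.9, -0.1, 0.9]
gripper_width: 20.9
[468.16245837  15.9589164  242.15162837] [-1.79999263e+02 -3.14804756e-02  1.00919151e+02] 20.92394437252076 -63.860684853582356 18.511091115188776 [-0.93156552 -0.10733501  0.88638181]
```

View pics/w1.png

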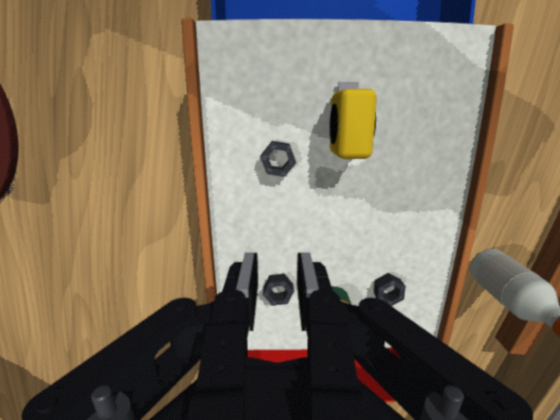

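The wrist view shows n3 at (278,158), n2 at (278,290), n1 at (389,289), the tape at (352,122) and the fingers at about (247,260) and (308,260). The blue bin is ahead. I'll cross-check with this view.

Run:
```python
from h import *
b=np.load("board.npz");c=camera("wrist")
for n,p,z in(("n3",(278,158),96),("n2",(278,290),96),("n1",(389,289),96),("tape nearL",(334,157),133),("tape nearR",(371,157),133),("tape farL",(334,90),133),("tape farR",(374,90),133),("cornerL",(196,21),85),("cornerR",(496,27),85),("rimL low",(213,270),97),("rimR",(460,230),97)):
    w=ray(c,[p],z)[0,:2]-b["C"];print(n,(w@b["ax"]).round(1),(w@b["ay"]).round(1))
```

```text
n3 -64.8 55.6
n2 -64.6 -89.0
n1 58.6 -88.6
tape nearL -19.2 62.3
tape nearR 11.3 62.4
tape farL -22.0 113.8
tape farR 9.0 114.2
cornerL -136.6 174.8
cornerR 133.1 175.7
rimL low -134.2 -63.5
rimR 125.0 -17.7
```

Both views agree within about 2–3 mm. Descending behind n3.

```bash
python3 -m handwheel '[-0.5,-3,0,30,0,-0.5,-3,0,70,0,-0.5,-3,0,110,0,-0.5,-3,0,130,0,-0.5,-3,0,137,0,-0.5,-3,0,140,0,-0.5,-3,0,140,0]'
python3 - <<'E'
from h import *
b=np.load("board.npz");s=state();w=s["eef_pos"][:2]-b["C"];print(w@b["ax"],w@b["ay"])
c=camera("wrist");cv2.imwrite("pics/w2.png",c["color"][:,:,::-1])
c=camera("scene");cv2.imwrite("pics/s2.png",cv2.resize(c["color"][120:300,180:400,::-1],None,fx=3,fy=3))
E
```

```text
t: 2.82
eef_pos: [468.7, 9.2, 103.1]
eef_rot: [179.9, 0.0, 100.5]
wrist_force: [0.3, -0.0, 1.0]
gripper_width: 21.6
-64.58569833195723 11.740433399841622
```

View pics/w2.png

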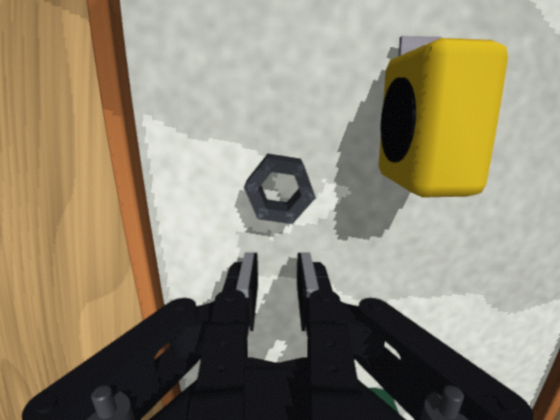

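View pics/s2.png

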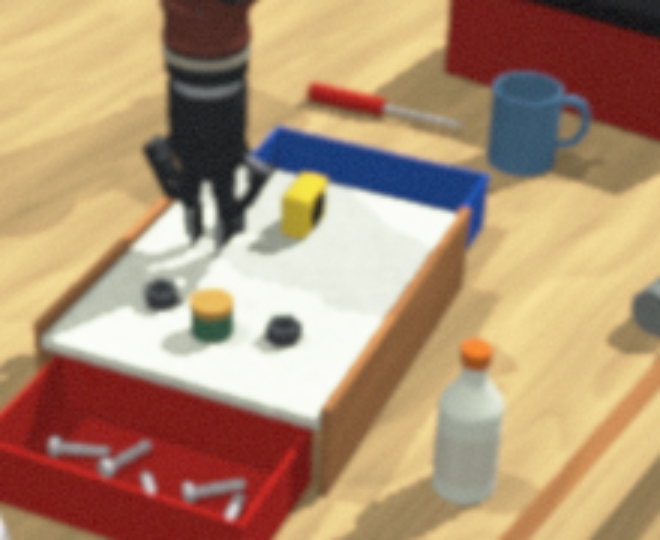

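The brush is centred behind n3 and clear of the tape and board, with no contact force. Lowering a little more.

```bash
python3 -m handwheel '[-0.5,0,0,2,0,-0.5,0,0,4,0,-0.5,0,0,6,0,-0.5,0,0,6,0]'
python3 -m handwheel '[-0.5,10,0,0,0,-0.5,20,-1,0,0,-0.5,30,-3,0,0,-0.5,40,-5,0,0,-0.5,50,-7,0,0,-0.5,50,-7,0,0]'
python3 - <<'E'
from h import *
b=np.load("board.npz");s=state();w=s["eef_pos"][:2]-b["C"];print(w@b["ax"],w@b["ay"])
c=camera("wrist");cv2.imwrite("pics/w3.png",c["color"][:,:,::-1])
E
```

```text
t: 3.42
eef_pos: [468.2, 9.7, 96.2]
eef_rot: [-180.0, 0.0, 100.5]
wrist_force: [0.7, 0.0, -0.2]
gripper_width: 21.1
t: 4.18
eef_pos: [451.9, 58.2, 96.3]
eef_rot: [180.0, 0.0, 100.6]
wrist_force: [0.1, 0.7, -0.4]
gripper_width: 21.0
-72.0828803856607 63.031617718923364
```

View pics/w3.png

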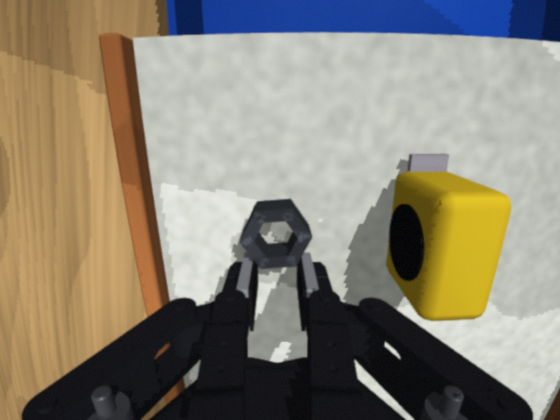

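The nut sits flat in the cradle at (275,232) and the tape is untouched. Sweeping on over the edge.

```bash
python3 -m handwheel '[-0.5,11,-1,0,0,-0.5,22,-2,0,0,-0.5,33,-2,0,0,-0.5,44,-2,0,0,-0.5,55,-2,0,0,-0.5,66,-2,0,0,-0.5,77,-2,0,0,-0.5,88,-2,0,0,-0.5,99,-2,0,0,-0.5,110,-2,0,0,-0.5,118,-2,0,0,-0.5,118,-2,0,0]'
python3 - <<'E'
from h import *
b=np.load("board.npz");s=state();w=s["eef_pos"][:2]-b["C"];print(w@b["ax"],w@b["ay"])
c=camera("wrist");cv2.imwrite("pics/w4.png",c["color"][:,:,::-1])
E
```

```text
t: 5.72
eef_pos: [428.5, 173.7, 96.1]
eef_rot: [-180.0, -0.0, 100.6]
wrist_force: [0.3, 0.1, -0.2]
gripper_width: 21.6
-74.0406116708527 180.85482470924208
```

View pics/w4.png

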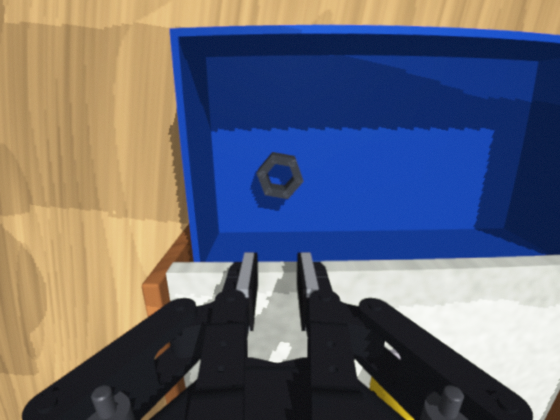

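n3 is in the blue bin at (280,175). Now up and back behind n2.

```bash
python3 -m handwheel '[-0.5,0,0,-50,0,-0.5,0,0,-90,0,-0.5,-40,2,-90,0,-0.5,-85,4,-90,0,-0.5,-130,6,-90,0,-0.5,-175,8,-90,0,-0.5,-220,9,-90,0,-0.5,-265,9,-90,0,-0.5,-300,9,-90,0,-0.5,-313,9,-90,0,-0.5,-313,9,-50,0,-0.5,-313,9,-50,0]'
python3 - <<'E'
from h import *
b=np.load("board.npz");s=state();w=s["eef_pos"][:2]-b["C"];print(w@b["ax"],w@b["ay"])
c=camera("wrist");cv2.imwrite("pics/w5.png",c["color"][:,:,::-1])
E
```

```text
t: 7.28
eef_pos: [492.9, -131.6, 143.7]
eef_rot: [-179.8, -0.2, 100.5]
wrist_force: [-0.6, -0.0, -0.6]
gripper_width: 21.3
-66.5218584386651 -131.10320205149023
```

View pics/w5.png

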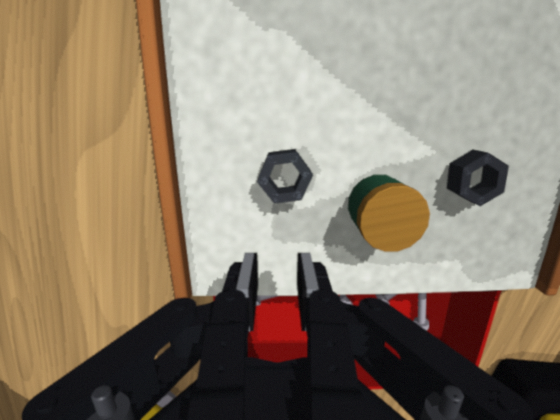

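n2 is at (285,177), straight ahead and about 2 mm to the right. The tin is clear at (390,215). Descending and starting the push.

```bash
python3 -m handwheel '[-0.5,0,2,20,0,-0.5,0,2,40,0,-0.5,0,2,47,0,-0.5,0,2,48,0,-0.5,8,2,48,0,-0.5,16,2,48,0,-0.5,24,1,48,0,-0.5,34,-1,48,0,-0.5,44,-3,48,0,-0.5,54,-5,48,0,-0.5,64,-7,48,0,-0.5,64,-7,48,0]'
python3 - <<'E'
from h import *
b=np.load("board.npz");s=state();w=s["eef_pos"][:2]-b["C"];print(w@b["ax"],w@b["ay"])
c=camera("wrist");cv2.imwrite("pics/w6.png",c["color"][:,:,::-1])
E
```

```text
t: 8.82
eef_pos: [475.8, -70.4, 98.1]
eef_rot: [-180.0, -0.0, 100.6]
wrist_force: [0.2, -0.9, -0.4]
gripper_width: 21.2
-72.1748741856241 -67.78724663131825
```

View pics/w6.png

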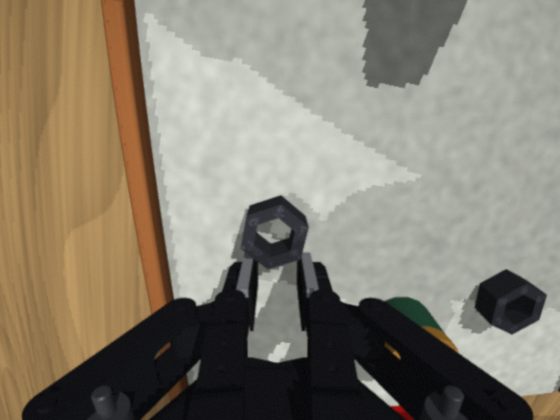

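n2 is in the cradle at (275,232) and the tin hasn't been touched. Continuing.

```bash
python3 -m handwheel '[-0.5,11,0,2,0,-0.5,22,-1,2,0,-0.5,33,-2,2,0,-0.5,44,-2,2,0,-0.5,55,-2,2,0,-0.5,66,-2,2,0,-0.5,77,-2,2,0,-0.5,88,-2,2,0,-0.5,99,-2,2,0,-0.5,110,-2,2,0,-0.5,121,-2,2,0,-0.5,132,-2,2,0]'
python3 - <<'E'
from h import *
b=np.load("board.npz");s=state();w=s["eef_pos"][:2]-b["C"];print(w@b["ax"],w@b["ay"])
c=camera("wrist");cv2.imwrite("pics/w7.png",c["color"][:,:,::-1])
E
```

```text
t: 10.38
eef_pos: [450.0, 58.9, 96.3]
eef_rot: [180.0, 0.0, 100.5]
wrist_force: [-0.5, 0.1, -0.6]
gripper_width: 21.2
-73.91137246758571 64.0107174044862
```

View pics/w7.png

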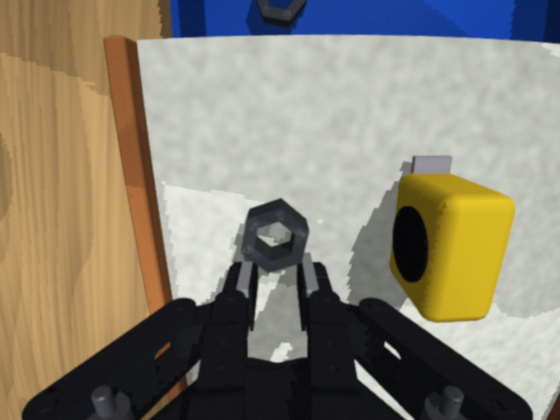

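n2 is still cradled at (275,235). Pushing on and over the edge, drifting slightly towards the rim so it doesn't land on n3.

```bash
python3 -m handwheel '[-0.5,11,-2,0,0,-0.5,22,-4,0,0,-0.5,33,-6,0,0,-0.5,44,-8,0,0,-0.5,55,-10,0,0,-0.5,66,-11,0,0,-0.5,77,-11,0,0,-0.5,88,-11,0,0,-0.5,99,-11,0,0,-0.5,110,-11,0,0,-0.5,117,-11,0,0,-0.5,117,-11,0,0]'
python3 - <<'E'
from h import *
b=np.load("board.npz");s=state();w=s["eef_pos"][:2]-b["C"];print(w@b["ax"],w@b["ay"])
c=camera("wrist");cv2.imwrite("pics/w8.png",c["color"][:,:,::-1])
E
```

```text
t: 11.92
eef_pos: [417.8, 171.6, 96.2]
eef_rot: [-180.0, 0.0, 100.6]
wrist_force: [0.4, 0.3, -0.5]
gripper_width: 21.4
-84.96058661994495 180.76130235246472
```

View pics/w8.png

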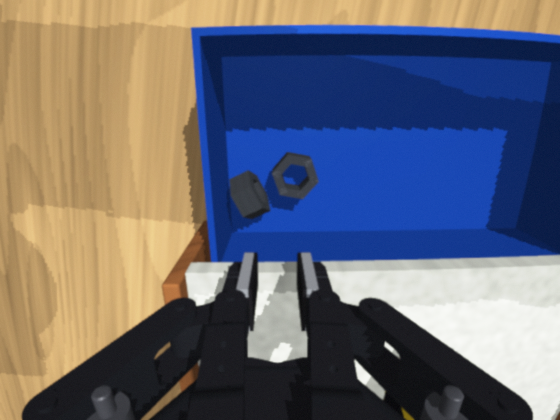

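Both nuts are in the bin at (295,175) and (249,195). Now up and across behind n1.

```bash
python3 -m handwheel '[-0.5,0,0,-50,0,-0.5,0,0,-90,0,-0.5,-40,18,-95,0,-0.5,-85,39,-95,0,-0.5,-130,60,-95,0,-0.5,-175,81,-95,0,-0.5,-220,102,-95,0,-0.5,-265,123,-95,0,-0.5,-300,140,-95,0,-0.5,-312,145,-95,0,-0.5,-312,145,-60,0,-0.5,-312,145,-50,0]'
python3 - <<'E'
from h import *
b=np.load("board.npz");s=state();w=s["eef_pos"][:2]-b["C"];print(w@b["ax"],w@b["ay"])
c=camera("wrist");cv2.imwrite("pics/w9.png",c["color"][:,:,::-1])
E
```

```text
t: 13.48
eef_pos: [616.0, -108.4, 144.0]
eef_rot: [-179.8, -0.1, 100.5]
wrist_force: [-1.1, 0.1, -0.2]
gripper_width: 21.5
58.72497639754161 -130.76225618664247
```

View pics/w9.png

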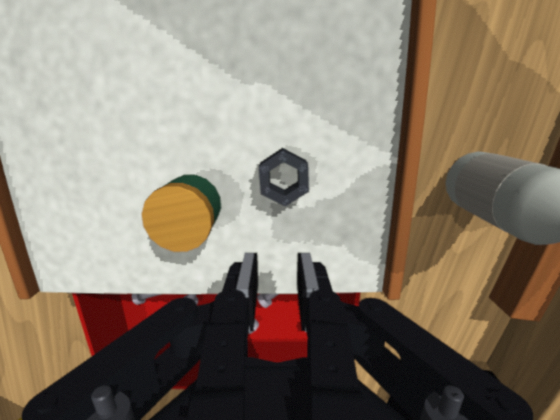

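n1 is at (284,177) and the tin at (180,215), well to the left. Same procedure, drifting towards +x.

```bash
python3 -m handwheel '[-0.5,0,2,20,0,-0.5,0,2,40,0,-0.5,0,2,47,0,-0.5,0,2,48,0,-0.5,8,2,48,0,-0.5,16,2,48,0,-0.5,24,3,48,0,-0.5,34,5,48,0,-0.5,44,7,48,0,-0.5,54,9,48,0,-0.5,64,11,48,0,-0.5,64,11,48,0]'
python3 - <<'E'
from h import *
b=np.load("board.npz");s=state();w=s["eef_pos"][:2]-b["C"];print(w@b["ax"],w@b["ay"])
c=camera("wrist");cv2.imwrite("pics/w10.png",c["color"][:,:,::-1])
E
```

```text
t: 15.02
eef_pos: [616.4, -43.1, 98.1]
eef_rot: [-180.0, -0.0, 100.6]
wrist_force: [-0.6, 0.2, 0.3]
gripper_width: 20.9
71.1245638739039 -66.67843440995318
```

View pics/w10.png

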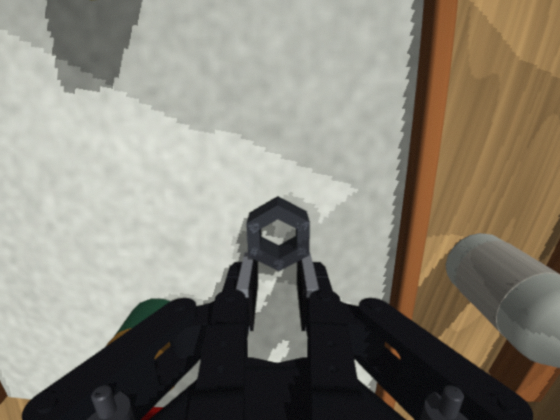

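n1 is cradled at (278,232). Checking the glue bottle's clearance before I go on.

```bash
python3 - <<'E'
from h import *
b=np.load("board.npz");c=camera("top")
w=ray(c,[(295,147)],150)[0,:2]-b["C"];print(w@b["ax"],w@b["ay"])
E
python3 -m handwheel '[-0.5,11,0,2,0,-0.5,22,0,2,0,-0.5,33,0,2,0,-0.5,44,0,2,0,-0.5,55,0,2,0]'
```

```text
241.98979059782644 -108.41259016327695
t: 15.75
eef_pos: [606.2, 10.9, 96.2]
eef_rot: [-180.0, -0.0, 100.5]
wrist_force: [0.6, 0.8, 0.5]
gripper_width: 21.1
```

The bottle is at x ≈ 242, so its near face is at about 214 and well clear.

```bash
python3 -m handwheel '[-0.5,11,0,0,0,-0.5,22,0,0,0,-0.5,33,0,0,0,-0.5,44,0,0,0,-0.5,55,0,0,0,-0.5,66,0,0,0,-0.5,77,0,0,0,-0.5,77,0,0,0]'
python3 - <<'E'
from h import *
b=np.load("board.npz");s=state();w=s["eef_pos"][:2]-b["C"];print(w@b["ax"],w@b["ay"])
c=camera("wrist");cv2.imwrite("pics/w11.png",c["color"][:,:,::-1])
E
```

```text
t: 16.75
eef_pos: [592.3, 86.5, 96.3]
eef_rot: [-180.0, -0.0, 100.6]
wrist_force: [-0.3, -0.0, -0.4]
gripper_width: 22.2
71.06867624594103 65.14990257038323
```

View pics/w11.png

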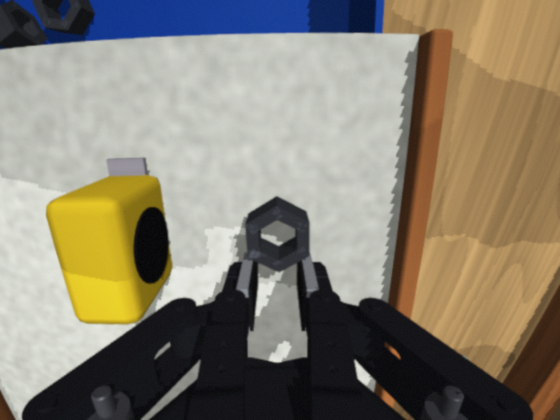

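n1 is still cradled at (278,233), and the tape is clear at (110,250). Last stretch over the edge.

```bash
python3 -m handwheel '[-0.5,11,0,0,0,-0.5,22,0,0,0,-0.5,33,0,0,0,-0.5,44,0,0,0,-0.5,55,0,0,0,-0.5,66,0,0,0,-0.5,77,0,0,0,-0.5,88,0,0,0,-0.5,99,0,0,0,-0.5,110,0,0,0,-0.5,116,0,0,0,-0.5,116,0,0,0]'
python3 -m handwheel '[-0.5,0,0,-40,0,-0.5,0,0,-90,0,-0.5,0,0,-130,0,-0.5,-50,0,-140,0,-0.5,-70,0,-140,0,-0.5,-70,0,-140,0]'
python3 - <<'E'
from h import *
for n in("wrist","scene","top"):
    c=camera(n);cv2.imwrite(f"pics/{n}12.png",c["color"][:,:,::-1])
    if n=="top":cv2.imwrite("pics/topz12.png",cv2.resize(c["color"][160:290,180:380,::-1],None,fx=4,fy=4,interpolation=cv2.INTER_CUBIC))
E
```

```text
t: 18.3
eef_pos: [571.1, 200.1, 96.2]
eef_rot: [-180.0, -0.0, 100.6]
wrist_force: [-0.3, 0.1, 0.4]
gripper_width: 21.2
t: 19.05
eef_pos: [584.1, 129.5, 235.6]
eef_rot: [-180.0, -0.0, 100.4]
wrist_force: [0.5, -0.1, 0.5]
gripper_width: 21.3
```

View pics/wrist12.png

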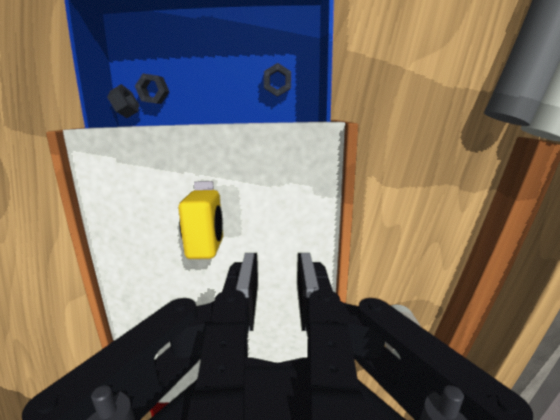

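View pics/scene12.png

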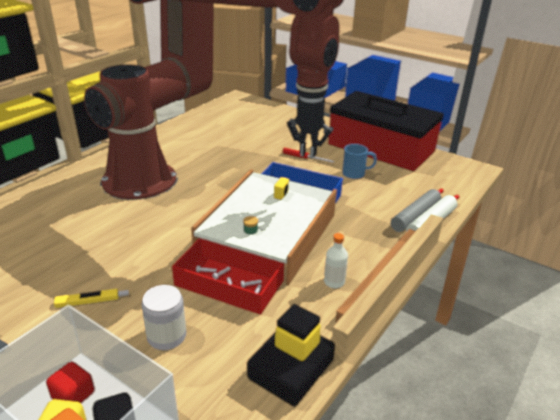

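View pics/topz12.png

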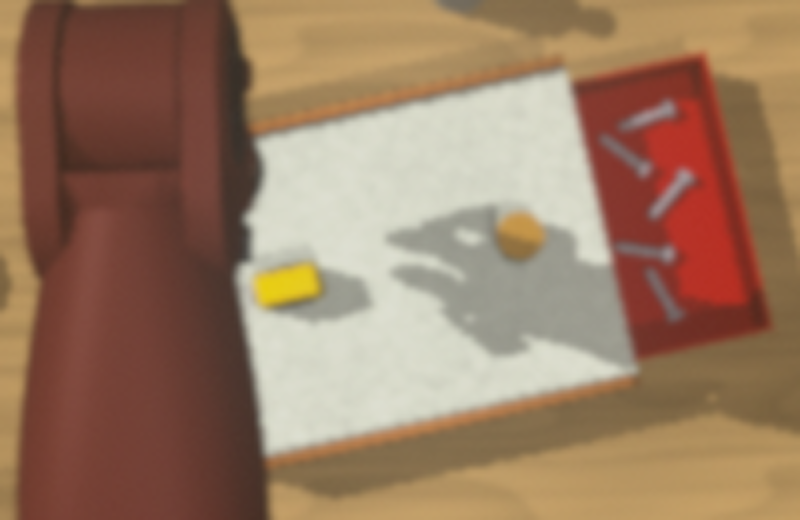

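The wrist view shows all three nuts in the blue bin, at (152,88), (122,100) and (277,80). In the zoomed top view the tin (520,236) and tape (287,285) are exactly where they started, and the red bin holds only its bolts. Handing in.

```bash
python3 -c "
from station import finish_job;print(finish_job())"
```

```text
the job is handed in; nothing more can be done
None
```

All three nuts are in the blue bin, and I handed the job in at about 19 s of the 72 s allowed. I swept them one at a time along the board and over the open end. The half-shut fingers worked as a two-prong brush, and no nut was lifted.

- **Nuts:** the last wrist picture shows all three lying in the blue bin. The red bin holds only its bolts.
- **Tin and tape measure:** both are at the same pixels as at the start in the top view.
- **Other items:** nothing looks moved in the last scene picture. I did not measure each item separately.
- **Forces:** wrist force readings between moves stayed at about 1 N.
- **At hand-in:** the gripper was hovering above the board, touching nothing.

Position measurements from the top and wrist cameras agreed within about 3 mm for the nuts, and within about 5–6 mm for the tape measure and the board's end. No check failed.

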